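# Wedge the spring clip off the sample filter's pin

### The arm

A 6-joint arm with a two-finger parallel gripper is mounted at the origin on the work surface. World frame = base frame: x ahead of the robot, y to its left, z up, the work surface at z = 0. Lengths are in m, angles in rad, forces in N, time in s.
With the tool pointing down it reaches from about 0.375 to 0.825 m from the base axis. Payload 5.5 kg.
Tool frame: the origin (TCP) lies between the finger pads; the fingertips stand 17 mm ahead of it and the grasp point (between the pads) lies 2 mm behind it (nose_length is the distance from the TCP to the fingertips, in m); z points along the fingers, y is the line along which they close (so a half turn about z gives the same grasp; the last joint's range is limited). The gripper opens to 85 mm and grips with 20 to 120 N. Pads are 22 mm wide; open, the fingers measure 114 mm over their backs; the gripper's body (76 mm by 85 mm) begins 54 mm behind the grasp point. The pads swing forward as they close: fully open they stand 13 mm farther back than shut.
Start: joints at [-1.257, 0.314, -0.047, 1.21, 0, 1.571], TCP at [0.185, -0.571, 0.248] pointing down, gripper open.
Joint ranges: [-2.67, 2.67], [-0.69, 1.73], [-1.03, 1.25], [-2.08, 2.16], [-1.42, 1.45], [-3.14, 3.14]. Speed limits (rad/s): [2.39, 2.39, 3.01, 3.14, 3.14, 3.14].

### API

Orientations are given as a unit quaternion [w, x, y, z].
In Python, from cell import * gives the robot as it stands. The module is installed in compiled form; this text tells all that it offers.
- The arm moves only by the tool send_rows, never from a script. Its argument "commands" is a list of rows, each an object of numbers: "jaw": the closure, from 0 (fully open) to 1 (shut); "tx", "ty", "tz": the shift along the tool's x, y, z in cm; "roll": the turn about the tool's z in degrees. In form: [{"jaw": .., "tx": .., "ty": .., "tz": .., "roll": ..}, ...]. A call has 1 to 20 rows; each row shifts and turns the commanded pose from where the row before left it, along the tool's axes as they then stand; what a row does not reach is not made up. A row lasts 1/10 s, in which the tool goes at most 50 mm and 8.59 degrees, less where a joint would pass 70% of its speed; a pose out of reach is approached as far as the arm can. A call with a gripper value outside its range is refused whole. The fingers move at their own pace and stop on an object; "newtons" is the grip in N (left out, the last holds). Time passes only in rows, so rows that do not move let the fingers close. It gives the time, the measured TCP pose, the force, the opening and the grip force at its end, in the units of the state.
- read_state(): the state, without advancing time (a new reading comes with each control period).
- get_image(name): name is "scene" or "top"; returns a dict with "image" (384x512x3 uint8, blue, green, red), "z_map" (384x512 float32, m along the optical axis (not along the pixel's ray), 0 where there is no reading), "vertical_fov" (degrees; the focal length in pixels is half the picture's height over the tangent of half this angle, whatever the lens; pixels are square), "cx", "cy" (the principal point, pixels), "cam_to_world" (4x4, takes a point from camera to world coordinates). Camera axes: x right, y down, z forward; pixel columns grow to the right and rows downward; lengths in m; the calibration is good to about 2 mm. A picture is of the moment at which its call begins.
- job_done(): hands the job in; it is judged then, once.
The state is a dict: "clock": time; "joint_positions": joint angles; "qvel": joint speeds; "joint_efforts": joint torques, N m; "ee_pos": TCP position; "eef_rot": TCP orientation; "contact_force": force on the tool from outside, world axes, zero at the start; "wrist_torque": the same for the moment, N m; "grip_width": finger opening in m; "gripper_force": force on a finger pad.
Only numpy, scipy, OpenCV 4.12 (cv2) and the standard library are available. Lean on these libraries where they do the work, as an engineer would, in place of code of your own. Each camera call takes 0.05 s, during which the arm holds its last target. There are 200 camera calls.

### The job

Open up the oil filter's hasp: take the yellow-handled forked wedge and slide it flat under the wings of the spring clip until the clip spreads, rides up over the bulge of the brass pin and sits loose on its slim nose; use the wedge for this, not the gripper. Draw the wedge out and lay it flat back on its black mat, then lift the clip off the pin by its red tab and leave it in the white tray. Do not disturb the two bottles, the jar or the beaker.

Things in the scene. Friction and masses are not known exactly. Their poses are not given: they have to be found in the camera images.
- pin_seat (a point): On the axis of the brass pin, where the clip is seated: top face of the blue strap, 49 mm above the bench. z up along the pin, x away from the side where the wedge goes in (roughly away from the robot), y across. The pin above it: 12 mm diameter to z = 5 mm, a bulge of 17.6 mm at z = 9.5 to 10.8 mm, tapering to a nose of 10.4 mm at z = 19 mm.
- pin_top (a point): Top of the pin's slim nose, 34.5 mm above pin_seat, same axes. A clip is off the pin when wholly above it.
- deck (a point): Point on the pin's axis at the flat top of the fixed dark steel filter housing, 40 mm above the bench and 9 mm below pin_seat, same axes. The deck spans x = -35 to +130 mm, y = +-125 mm. The blue strap on it is 16 mm wide (y = +-8 mm), x = -40 to +12 mm, 9 mm high: the wedge straddles it.
- pipe_mid (a point): Middle of the fixed steel pipe (20 mm diameter, 26 mm at its ends) that crosses above the clip along y, over the pin, its axis 190 mm above the bench, on 16 mm posts at y = +-108 mm. A gripper pointing straight down on the tab would hit it; one leaning back about 28 degrees, its fingers pointing down and to +x, passes under it.
- clip_eye (a point): Middle of the steel spring clip's eye, 2 mm above its underside; x from tail to open end, z up. Loose, 84 g, 74 mm long (x = -42 to +32 mm), 53 mm wide. Lifting it over the bulge takes about 10 N; it then jumps up and stays loose on the nose, its eye 15 to 19 mm above pin_seat, its tail usually tilted up 15 to 30 degrees. Do not finger it before that.
- clip_rear (a point): Midway between the rounded rear ends of the clip's two wings, at the height of their underside (9.5 mm above the deck when seated), same axes as clip_eye. The wings reach from here 36 mm to +x, at |y| = 11 to 26.5 mm; the wedge's tines go under them. The clip's tail behind them (|y| under 9 mm) passes through the wedge's slot.
- clip_tab (a point): Centre of the clip's red upright pull tab, 12 (x) x 10 (y) x 36 (z) mm, on its tail: 36 mm behind (-x) and 24 mm above clip_eye in the clip's own axes, which it shares. The tab's lower end is 18 mm below this point. Grip it across y.
- jaw_left (a joint): Opening of the clip's left jaw about its root, rad: about 0 seated or free, about 0.08 to 0.09 on the pin's bulge. A spring closes it.
- jaw_right (a joint): The same for the right jaw.
- wedge_tip (a point): Midway between the tips of the loose forked steel wedge (0.28 kg), at its flat underside; x forward, z up. Fork 53 mm wide, x = 0 to -113 mm, slot 31 mm wide and 87 mm deep. Tines 2.5 mm thick at the tips, a straight ramp to 20.5 mm at x = -42 mm, level behind. Start 55 mm or more before the pin, underside 0 to 3 mm above the deck; the clip is over the bulge when this point is 45 mm past the pin.
- wedge_grip (a point): Grip point on the axis of the wedge's yellow handle, 125 mm behind and 60 mm above wedge_tip, same axes. The handle is 12 mm wide (y), 20 mm deep, leans back (to -x) 28 degrees from vertical, and goes on 30 mm up and 44 mm down from here to the fork. Grip it across y.
- wedge_base (a point): Centre of the wedge's flat underside, 56 mm behind wedge_tip.
- mat_top (a point): Centre of the top face of the fixed black rubber mat, 150 (x) x 130 (y) x 4 mm, 4 mm above the bench, where the wedge lies at the start.
- tray_in (a point): Centre of the inner floor of the fixed white tray, 150 (x) x 130 (y) x 24 mm outside, walls 4 mm.
- amber_bottle: Brown glass bottle, 56 mm diameter, 160 mm tall; origin at the centre of its foot.
- dark_bottle: Green glass bottle, 56 mm diameter, 160 mm tall; origin at the centre of its foot.
- jar: Glass jar with a yellow lid, 76 mm diameter, 100 mm tall; origin at the centre of its foot.
- beaker: Open glass beaker, 70 mm diameter, 90 mm tall; origin at the centre of its foot.
There are look-alikes about, which are no part of the job. Leave any brown look-alike of the part that bears wedge_tip alone. Of the things that look like the part that bears tray_in, the smaller one is meant.

How it is judged:
On the way, in this order (a step that is already met when the one before it is completed fails the run):
1. the wedge, under the clip, spreads its jaws, with no finger on the clip (value of joint each of jaw_left, jaw_right above 0.04 rad and contact force between wedge and clip above 0.3 N and contact force between the fingers and clip below 0.5 N and horizontal distance between clip_eye and pin_seat below 0.012 m), for 0.02 s.
2. the clip has ridden over the bulge and sits loose on the nose of the pin, jaws sprung back, with no finger on it (z of clip_eye in the frame of pin_seat above 0.013 m and horizontal distance between clip_eye and pin_seat below 0.008 m and value of joint each of jaw_left, jaw_right below 0.035 rad and contact force between the fingers and clip below 0.5 N), for 0.2 s.
At the end, for the whole second after the job is handed in: The clip lies at rest in the white tray (its eye inside the walls and less than 20 mm above the tray's floor); the wedge lies flat (within 0.08 rad) and at rest on the black mat, the centre of its underside within 60 mm (along the mat's x) and 50 mm (along its y) of the mat's centre (x of clip_eye in the frame of tray_in between -0.065 and 0.065 m and y of clip_eye in the frame of tray_in between -0.055 and 0.055 m and z of clip_eye in the frame of tray_in below 0.02 m and linear speed of each of clip, wedge below 0.02 m/s and x of wedge_base in the frame of mat_top between -0.06 and 0.06 m and y of wedge_base in the frame of mat_top between -0.05 and 0.05 m and z of wedge_base in the frame of mat_top below 0.004 m and angle between wedge_base's own z axis and vertical below 0.08 rad); the robot touches nothing.
It fails at once if the fingers pull on the clip while it is still seated below the bulge (contact force between the fingers and clip above 1.5 N and z of clip_eye in the frame of pin_seat below 0.011 m and horizontal distance between clip_eye and pin_seat below 0.012 m).
It fails at once if a bottle, the jar or the beaker is moved more than 30 mm (distance of any of amber_bottle, dark_bottle, jar, beaker from where it was at the start of the episode above 0.03 m).
It also fails if it takes over 66 s, if anything falls off the work surface, if the arm or the gripper's body presses on something with over 40 N, if the wrist force passes 120 N, or if a joint passes its speed limit or range.

## Working session

There is one attempt and no reset: what is moved stays moved. The work goes in short steps, Python scripts to look and compute and a tool call to move; the robot and the scene stay as the last step left them, time stands still between calls to the robot, and variables do not carry over. Pictures are saved under pics/ and viewed, at most 10 in all, crops included, and the job is handed in when it is done.

Besides the shell and the picture viewer there is one more tool, called after "Request:" as name(argument=value, ...) on one line, values as JSON. send_rows: Moves the arm, as the interface text tells. Its arguments: {"type":"object","properties":{"commands":{"type":"array"},"newtons":{"type":"number"}},"required":["commands"]}

```bash
mkdir -p pics; cat > h.py <<'E'
from cell import *
import numpy as np, cv2
from scipy.spatial.transform import Rotation as R
def grab(n):
    d=get_image(n); h=d["image"].shape[0]
    f=h/2/np.tan(np.radians(d["vertical_fov"])/2)
    z=d["z_map"]; v,u=np.mgrid[:z.shape[0],:z.shape[1]]
    c=np.stack([(u-d["cx"])/f*z,(v-d["cy"])/f*z,z,np.ones_like(z)],-1)
    P=(c@np.array(d["cam_to_world"]).T)[...,:3]; P[z==0]=np.nan
    return d,P
def ypr(s): 
    q=s["eef_rot"]; return R.from_quat([q[1],q[2],q[3],q[0]])
E
python3 - <<'E'
from h import *
for n in("scene","top"):
    d,P=grab(n); cv2.imwrite(f"pics/{n}0.png",d["image"]); np.savez(f"{n}0.npz",P=P,im=d["image"])
    print(n,np.round(d["cam_to_world"],3).tolist(),d["vertical_fov"])
s=read_state(); print(s["ee_pos"],s["eef_rot"],ypr(s).as_matrix().round(3).tolist(),s["clock"])
E
```

```text
scene [[-0.069, 0.837, -0.543, 1.221], [0.998, 0.057, -0.039, 0.024], [-0.002, -0.544, -0.839, 1.283], [0.0, 0.0, 0.0, 1.0]] 45.35217183633741
top [[-0.013, -0.998, 0.059, 0.419], [-1.0, 0.013, 0.004, -0.049], [-0.005, -0.059, -0.998, 1.518], [0.0, 0.0, 0.0, 1.0]] 43.67939687669157
[ 0.18505513 -0.57024306  0.24751548] [-7.47145578e-04  9.87718081e-01  1.56244736e-01 -1.27434830e-04] [[0.951, 0.309, -0.0], [0.309, -0.951, 0.001], [-0.0, -0.002, -1.0]] 0.1
```

View pics/scene0.png

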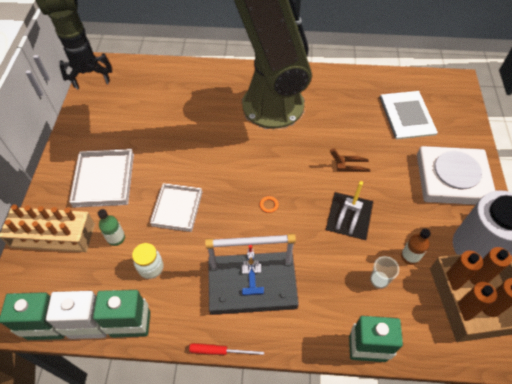

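View pics/top0.png

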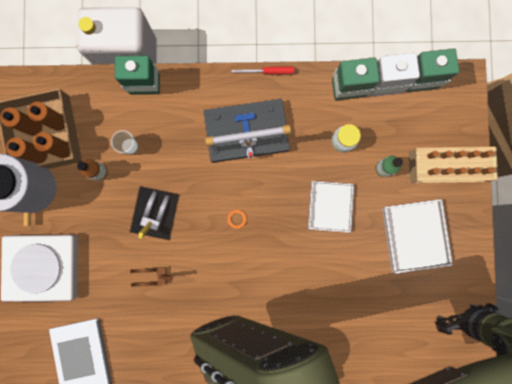

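The scene view shows the housing (252,270), the wedge on its mat (350,210), the small tray (176,207), and bottles, jar and beaker either side. In the top view, up is +x and left is +y. The wedge handle is at (142,235) with its tines to (165,197), the red tab is at (250,153), the pipe is on row 135, and the small tray is at (331,206).

```bash
python3 - <<'E'
from h import *
def rect(p,t):
    r=cv2.minAreaRect((p[:,:2]*1000).astype(np.float32)); print(t,len(p),'c',np.round(r[0],1),'sz',np.round(r[1],1),'ang',round(r[2],1),'zmed',np.nanmedian(p[:,2]).round(4),'mean',(p.mean(0)*1000).round(1))
for n in("top","scene"):
    a=np.load(n+"0.npz");P=a["P"];im=a["im"];hsv=cv2.cvtColor(im,cv2.COLOR_BGR2HSV).astype(int);H,S,V=[hsv[...,i] for i in range(3)]
    X,Y,Z=[P[...,i] for i in range(3)]
    print(n)
    B=lambda x0,x1,y0,y1,z0,z1:(X>x0)&(X<x1)&(Y>y0)&(Y<y1)&(Z>z0)&(Z<z1)
    # housing near y~-0.05..  x~.6-.8
    rect(P[B(.5,.85,-.22,.12,.034,.046)&(S<90)],"deck")
    rect(P[B(.5,.85,-.22,.12,.17,.22)],"pipe")
    rect(P[B(.5,.85,-.22,.12,.05,.16)&(S>150)&((H<8)|(H>172))],"tab")
    rect(P[B(.5,.85,-.22,.12,.03,.09)&(S>120)&(H>100)&(H<130)],"blue")
    w=B(.35,.65,.13,.35,-.01,.12)
    rect(P[w&(V<60)&(Z<.015)],"mat")
    rect(P[w&(H>20)&(H<35)&(S>140)&(Z>.02)],"handle")
    m=P[w&(Z>.012)&(S<60)&(V>80)];rect(m,"fork")
    rect(P[B(.38,.62,-.36,-.16,.015,.04)&(S<60)&(V>150)],"tray rim")
    rect(P[B(.38,.62,-.36,-.16,-.01,.01)&(S<60)&(V>150)],"tray floor")
E
python3 - <<'E'
import cv2,numpy as np
a=cv2.imread('pics/top0.png'); b=cv2.imread('pics/scene0.png')
c=[cv2.resize(x,(390,300),interpolation=cv2.INTER_CUBIC) for x in (a[95:165,200:291],a[183:245,115:195],b[230:312,200:306],b[175:245,315:406])]
cv2.imwrite('pics/crop.png',np.vstack([np.hstack(c[:2]),np.hstack(c[2:])]))
E
```

```text
top
deck 2880 c [718.9 -27.7] sz [165.7 249.1] ang 7.7 zmed 0.0404 mean [722.2 -26.7  40.4]
pipe 645 c [671.7 -33.4] sz [ 25.9 236. ] ang 7.6 zmed 0.199 mean [670.8 -33.2 198.7]
tab 5 c [633.4 -40.9] sz [3.  6.1] ang 89.3 zmed 0.0923 mean [632.9 -40.6  91.6]
blue 167 c [739.7 -25.4] sz [50.6 60.4] ang 5.9 zmed 0.052 mean [747.2 -24.4  51.4]
mat 1112 c [464.1 266.3] sz [123.2 142.5] ang 78.0 zmed 0.0044 mean [465.9 263.3   4.4]
handle 72 c [410.6 284.2] sz [12.1 45.8] ang 72.7 zmed 0.077 mean [408.1 283.5  73. ]
fork 356 c [534.1 279.1] sz [247.7  93.4] ang 11.0 zmed 0.0241 mean [471.3 270.6  26.4]
tray rim 274 c [ 476.9 -288.2] sz [131.1 150.3] ang 84.9 zmed 0.024 mean [ 479.1 -290.2   23.9]
tray floor 1674 c [ 477.7 -291.8] sz [137.7 156.2] ang 85.0 zmed 0.0046 mean [ 476.  -290.2    4.4]
scene
deck 3925 c [721.5 -25.3] sz [166.6 247.1] ang 7.6 zmed 0.0407 mean [728.8 -25.1  40.6]
pipe 724 c [673.9 -30.9] sz [ 25.  235.4] ang 7.4 zmed 0.1985 mean [676.2 -30.5 198. ]
tab 15 c [639.8 -36.3] sz [8.9 6.1] ang 4.8 zmed 0.0868 mean [639.9 -36.5  84.5]
blue 239 c [730.4 -23.8] sz [73.1 59.5] ang 6.6 zmed 0.0516 mean [743.9 -22.5  50.5]
mat 909 c [467.3 268.4] sz [122.2 142.1] ang 77.8 zmed 0.0051 mean [475.  267.3   5. ]
handle 60 c [413.7 286.4] sz [ 9.8 46.6] ang 72.4 zmed 0.0638 mean [416.4 285.5  65.3]
fork 287 c [535.5 277. ] sz [246.5 100.2] ang 10.3 zmed 0.0242 mean [467.1 271.1  24.2]
tray rim 318 c [ 477.8 -285.9] sz [132.4 155.4] ang 84.9 zmed 0.0226 mean [ 483.1 -288.1   22.3]
tray floor 1282 c [ 467.2 -294.9] sz [133.  142.1] ang 84.5 zmed 0.0048 mean [ 471.7 -289.3    4.7]
```

View pics/crop.png

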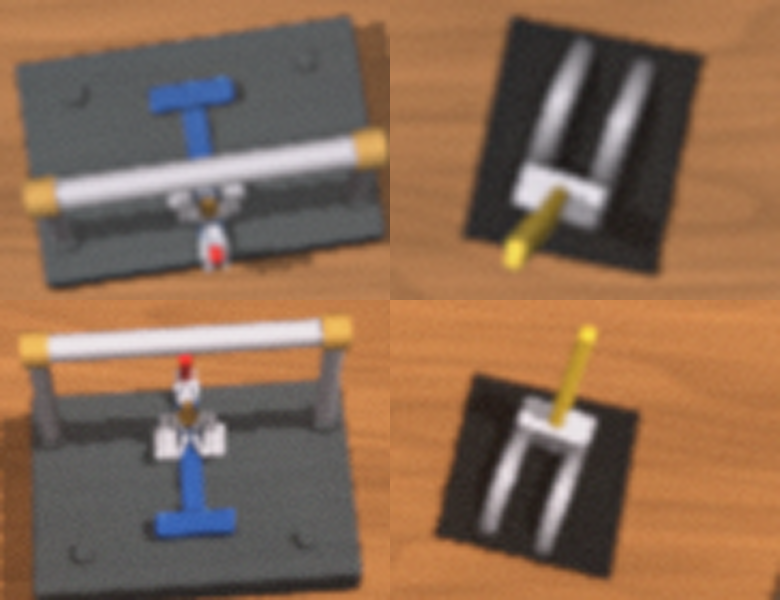

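The crop shows the seated clip under the pipe with its red tab on the robot side. The wedge points to about (+x, slightly -y) and is not quite aligned with its mat.

```bash
python3 - <<'E'
from h import *
for n in("top","scene"):
    a=np.load(n+"0.npz");P=a["P"];im=a["im"];hsv=cv2.cvtColor(im,cv2.COLOR_BGR2HSV).astype(int);H,S,V=[hsv[...,i] for i in range(3)]
    X,Y,Z=[P[...,i] for i in range(3)]
    w=(X>.38)&(X<.55)&(Y>.19)&(Y<.34)&(Z<.12)
    f=P[w&(Z>.0075)&(Z<.03)&(S<70)&(V>70)]; f=f[:,:]
    r=cv2.minAreaRect((f[:,:2]*1000).astype(np.float32));print(n,len(f),r, 'z',np.percentile(f[:,2],[5,50,95]).round(4))
    b=f[f[:,2]>.022];r=cv2.minAreaRect((b[:,:2]*1000).astype(np.float32));print(' level',len(b),r)
    h=P[w&(H>20)&(H<35)&(S>140)&(Z>.03)]; u,s,v=np.linalg.svd(h-h.mean(0));print(' handle',(h.mean(0)*1000).round(1),v[0].round(3),(h[h[:,2].argmax()]*1000).round(1),(h[h[:,2].argmin()]*1000).round(1))
    sh=P[(X>.4)&(X<.55)&(Y>.19)&(Y<.34)&(Z<.03)]
E
```

```text
top 375 ((472.25848388671875, 265.8823547363281), (62.8256721496582, 114.83551025390625), 71.43446350097656) z [0.009  0.0224 0.0286]
 level 198 ((459.3988037109375, 267.8182678222656), (53.401817321777344, 85.73184204101562), 71.12647247314453)
 handle [408.1 283.5  73. ] [-0.47   0.227  0.853] [401.5 285.6  99.8] [431.3 276.5  33.2]
scene 322 ((472.27093505859375, 265.4688720703125), (59.35251998901367, 120.17174530029297), 71.58773803710938) z [0.0084 0.023  0.0283]
 level 183 ((459.4534912109375, 270.81463623046875), (52.836151123046875, 88.41236877441406), 70.92312622070312)
 handle [415.8 285.7  66.7] [ 0.475 -0.172 -0.863] [399.  289.1  95.9] [432.9 280.4  31. ]
```

```bash
cat >> h.py <<'E'
def plan(*wps,roll=0,z=None):
    """wps: (target xyz, rows); roll total deg over all rows, shift taken along axes before the row's turn"""
    s=read_state(); p=np.array(s["ee_pos"]); M=ypr(s); N=sum(n for _,n in wps)
    for t,n in wps:
        d=(np.array(t)-p)/n
        for _ in range(n):
            c=M.inv().apply(d)*100; print('{"tx":%.1f,"ty":%.1f,"tz":%.1f,"roll":%.1f}'%(*c,roll/N)); M=M*R.from_euler('z',roll/N,degrees=True)
        p=np.array(t)
def st():
    s=read_state(); M=ypr(s); m=M.as_matrix()
    print('t',round(s["clock"],2),'p',np.round(s["ee_pos"],4),'yaw',np.degrees(np.arctan2(m[1,0],m[0,0])).round(2),'tilt z',m[:,2].round(3),'q',np.round(s["joint_positions"],3),'F',np.round(s["contact_force"],1),'w',round(s["grip_width"],4),'gf',np.round(s["gripper_force"],1))
E
python3 -c "
from h import *
plan(((.5,-.25,.25),10),((.5,.1,.25),8),((.408,.288,.20),5),roll=-143.4)"
```

```text
{"tx":4.0,"ty":-2.1,"tz":-0.0,"roll":-6.2}
{"tx":4.2,"ty":-1.6,"tz":-0.0,"roll":-6.2}
{"tx":4.3,"ty":-1.2,"tz":-0.0,"roll":-6.2}
{"tx":4.4,"ty":-0.7,"tz":-0.0,"roll":-6.2}
{"tx":4.5,"ty":-0.2,"tz":-0.0,"roll":-6.2}
{"tx":4.5,"ty":0.3,"tz":-0.0,"roll":-6.2}
{"tx":4.4,"ty":0.8,"tz":-0.0,"roll":-6.2}
{"tx":4.3,"ty":1.2,"tz":-0.0,"roll":-6.2}
{"tx":4.2,"ty":1.7,"tz":-0.0,"roll":-6.2}
{"tx":3.9,"ty":2.2,"tz":-0.0,"roll":-6.2}
{"tx":4.3,"ty":-0.7,"tz":0.0,"roll":-6.2}
{"tx":4.4,"ty":-0.3,"tz":0.0,"roll":-6.2}
{"tx":4.4,"ty":0.2,"tz":0.0,"roll":-6.2}
{"tx":4.3,"ty":0.7,"tz":0.0,"roll":-6.2}
{"tx":4.2,"ty":1.2,"tz":0.0,"roll":-6.2}
{"tx":4.1,"ty":1.6,"tz":0.0,"roll":-6.2}
{"tx":3.9,"ty":2.0,"tz":0.0,"roll":-6.2}
{"tx":3.6,"ty":2.4,"tz":0.0,"roll":-6.2}
{"tx":4.1,"ty":1.0,"tz":1.0,"roll":-6.2}
{"tx":3.9,"ty":1.5,"tz":1.0,"roll":-6.2}
{"tx":3.7,"ty":1.9,"tz":1.0,"roll":-6.2}
{"tx":3.5,"ty":2.3,"tz":1.0,"roll":-6.2}
{"tx":3.2,"ty":2.6,"tz":1.0,"roll":-6.2}
```

Request:
send_rows(commands=[{"jaw":0,"tx":4.0,"ty":-2.1,"tz":0,"roll":-6.2},{"jaw":0,"tx":4.2,"ty":-1.6,"tz":0,"roll":-6.2},{"jaw":0,"tx":4.3,"ty":-1.2,"tz":0,"roll":-6.2},{"jaw":0,"tx":4.4,"ty":-0.7,"tz":0,"roll":-6.2},{"jaw":0,"tx":4.5,"ty":-0.2,"tz":0,"roll":-6.2},{"jaw":0,"tx":4.5,"ty":0.3,"tz":0,"roll":-6.2},{"jaw":0,"tx":4.4,"ty":0.8,"tz":0,"roll":-6.2},{"jaw":0,"tx":4.3,"ty":1.2,"tz":0,"roll":-6.2},{"jaw":0,"tx":4.2,"ty":1.7,"tz":0,"roll":-6.2},{"jaw":0,"tx":3.9,"ty":2.2,"tz":0,"roll":-6.2}])

```text
clock: 1.1
ee_pos: [0.5016, -0.2498, 0.248]
eef_rot: [-0.0, 0.765, 0.644, -0.0]
contact_force: [0.5, -0.0, -0.3]
grip_width: 0.0855
gripper_force: 0.0
```

```bash
python3 -c "
from h import *
st();plan(((.5,.1,.25),8),((.408,.288,.20),5),roll=-81)"
```

```text
t 1.1 p [ 0.5016 -0.2498  0.248 ] yaw 80.24 tilt z [-0.  0. -1.] q [-0.462  0.239 -0.146  1.186 -0.     1.279] F [ 0.5 -0.  -0.3] w 0.0855 gf 0.0
{"tx":4.3,"ty":-0.8,"tz":-0.0,"roll":-6.2}
{"tx":4.4,"ty":-0.3,"tz":-0.0,"roll":-6.2}
{"tx":4.4,"ty":0.2,"tz":-0.0,"roll":-6.2}
{"tx":4.3,"ty":0.7,"tz":-0.0,"roll":-6.2}
{"tx":4.2,"ty":1.1,"tz":-0.0,"roll":-6.2}
{"tx":4.1,"ty":1.6,"tz":-0.0,"roll":-6.2}
{"tx":3.9,"ty":2.0,"tz":-0.0,"roll":-6.2}
{"tx":3.6,"ty":2.4,"tz":-0.0,"roll":-6.2}
{"tx":4.1,"ty":1.0,"tz":1.0,"roll":-6.2}
{"tx":3.9,"ty":1.4,"tz":1.0,"roll":-6.2}
{"tx":3.7,"ty":1.9,"tz":1.0,"roll":-6.2}
{"tx":3.5,"ty":2.3,"tz":1.0,"roll":-6.2}
{"tx":3.3,"ty":2.6,"tz":1.0,"roll":-6.2}
```

Request:
send_rows(commands=[{"jaw":0,"tx":4.3,"ty":-0.8,"tz":0,"roll":-6.2},{"jaw":0,"tx":4.4,"ty":-0.3,"tz":0,"roll":-6.2},{"jaw":0,"tx":4.4,"ty":0.2,"tz":0,"roll":-6.2},{"jaw":0,"tx":4.3,"ty":0.7,"tz":0,"roll":-6.2},{"jaw":0,"tx":4.2,"ty":1.1,"tz":0,"roll":-6.2},{"jaw":0,"tx":4.1,"ty":1.6,"tz":0,"roll":-6.2},{"jaw":0,"tx":3.9,"ty":2.0,"tz":0,"roll":-6.2},{"jaw":0,"tx":3.6,"ty":2.4,"tz":0,"roll":-6.2},{"jaw":0,"tx":4.1,"ty":1.0,"tz":1,"roll":-6.2},{"jaw":0,"tx":3.9,"ty":1.4,"tz":1,"roll":-6.2},{"jaw":0,"tx":3.7,"ty":1.9,"tz":1,"roll":-6.2},{"jaw":0,"tx":3.5,"ty":2.3,"tz":1,"roll":-6.2},{"jaw":0,"tx":3.3,"ty":2.6,"tz":1,"roll":-6.2},{"jaw":0}])

```text
validation failed for argument at $.co...
```

```bash
python3 -c "
from h import *
st();plan(((.408,.288,.062),4))"
```

```text
t 1.1 p [ 0.5016 -0.2498  0.248 ] yaw 80.24 tilt z [-0.  0. -1.] q [-0.462  0.239 -0.146  1.186 -0.     1.279] F [ 0.5 -0.  -0.3] w 0.0855 gf 0.0
{"tx":12.9,"ty":-4.6,"tz":4.7,"roll":0.0}
{"tx":12.9,"ty":-4.6,"tz":4.7,"roll":0.0}
{"tx":12.9,"ty":-4.6,"tz":4.7,"roll":0.0}
{"tx":12.9,"ty":-4.6,"tz":4.7,"roll":0.0}
```

All fields are required in every row, so I'll resend.

Request:
send_rows(commands=[{"jaw":0,"tx":4.3,"ty":-0.8,"tz":0,"roll":-6.2},{"jaw":0,"tx":4.4,"ty":-0.3,"tz":0,"roll":-6.2},{"jaw":0,"tx":4.4,"ty":0.2,"tz":0,"roll":-6.2},{"jaw":0,"tx":4.3,"ty":0.7,"tz":0,"roll":-6.2},{"jaw":0,"tx":4.2,"ty":1.1,"tz":0,"roll":-6.2},{"jaw":0,"tx":4.1,"ty":1.6,"tz":0,"roll":-6.2},{"jaw":0,"tx":3.9,"ty":2.0,"tz":0,"roll":-6.2},{"jaw":0,"tx":3.6,"ty":2.4,"tz":0,"roll":-6.2},{"jaw":0,"tx":4.1,"ty":1.0,"tz":1,"roll":-6.2},{"jaw":0,"tx":3.9,"ty":1.4,"tz":1,"roll":-6.2},{"jaw":0,"tx":3.7,"ty":1.9,"tz":1,"roll":-6.2},{"jaw":0,"tx":3.5,"ty":2.3,"tz":1,"roll":-6.2},{"jaw":0,"tx":3.3,"ty":2.6,"tz":1,"roll":-6.2},{"jaw":0,"tx":0,"ty":0,"tz":0,"roll":0}])

```text
clock: 2.5
ee_pos: [0.4082, 0.2902, 0.1967]
eef_rot: [-0.001, 0.165, 0.986, -0.0]
contact_force: [0.9, -1.3, 0.4]
grip_width: 0.0855
gripper_force: 0.0
```

```bash
python3 -c "
from h import *
st();plan(((.408,.288,.062),5))"
```

```text
t 2.5 p [0.4082 0.2902 0.1967] yaw 161.02 tilt z [-0.003 -0.    -1.   ] q [ 0.617  0.159 -0.366  1.049  0.002  0.948] F [ 0.9 -1.3  0.4] w 0.0855 gf 0.0
{"tx":-0.0,"ty":-0.0,"tz":2.7,"roll":0.0}
{"tx":-0.0,"ty":-0.0,"tz":2.7,"roll":0.0}
{"tx":-0.0,"ty":-0.0,"tz":2.7,"roll":0.0}
{"tx":-0.0,"ty":-0.0,"tz":2.7,"roll":0.0}
{"tx":-0.0,"ty":-0.0,"tz":2.7,"roll":0.0}
```

Request:
send_rows(commands=[{"jaw":0,"tx":0,"ty":0,"tz":2.7,"roll":-0.4},{"jaw":0,"tx":0,"ty":0,"tz":2.7,"roll":0},{"jaw":0,"tx":0,"ty":0,"tz":2.7,"roll":0},{"jaw":0,"tx":0,"ty":0,"tz":2.7,"roll":0},{"jaw":0,"tx":0,"ty":0,"tz":2.6,"roll":0},{"jaw":0,"tx":0,"ty":0,"tz":0,"roll":0},{"jaw":1,"tx":0,"ty":0,"tz":0,"roll":0},{"jaw":1,"tx":0,"ty":0,"tz":0,"roll":0},{"jaw":1,"tx":0,"ty":0,"tz":0,"roll":0},{"jaw":1,"tx":0,"ty":0,"tz":0,"roll":0},{"jaw":1,"tx":0,"ty":0,"tz":0,"roll":0},{"jaw":1,"tx":0,"ty":0,"tz":0,"roll":0},{"jaw":1,"tx":0,"ty":0,"tz":0,"roll":0},{"jaw":1,"tx":0,"ty":0,"tz":0,"roll":0}], newtons=110)

```text
clock: 3.9
ee_pos: [0.4117, 0.2875, 0.0652]
eef_rot: [0.001, 0.165, 0.986, 0.0]
contact_force: [-1.4, -0.9, 5.2]
grip_width: 0.0104
gripper_force: 107.2
```

```bash
cat > wm.py <<'E'
from h import *
def fork(tag=""):
    for n in("top","scene"):
        d,P=grab(n);im=d["image"]
        if tag: cv2.imwrite(f"pics/{tag}_{n}.png",im)
        s=read_state();g=np.array(s["ee_pos"]);X=ypr(s).as_matrix();fx=-X[:,0];ly=np.array([-fx[1],fx[0],0])
        q=P-g; u=q@fx; v=q@ly; h=q[...,2]
        hsv=cv2.cvtColor(im,cv2.COLOR_BGR2HSV).astype(int)
        m=(u>15e-3)&(u<.135)&(abs(v)<.035)&(h>-.075)&(h<-.02)&(hsv[...,1]<70)&(hsv[...,2]>70)
        U,Vv,Hh=u[m]*1e3,v[m]*1e3,h[m]*1e3
        r=cv2.minAreaRect(np.c_[U,Vv].astype(np.float32))
        L=(U<70); k=np.polyfit(U[L&(U>35)],Hh[L&(U>35)],1) if (L&(U>35)).sum()>8 else None
        print(n,m.sum(),'u',np.percentile(U,[1,99]).round(1),'v',np.percentile(Vv,[1,99]).round(1),'rect',np.round(r[0],1),np.round(r[1],1),round(r[2],1),'h top',np.median(Hh[L]).round(1),'slope',k)
E
python3 -c "
from wm import *
st();fork()"
```

```text
t 3.9 p [0.4117 0.2875 0.0652] yaw 160.98 tilt z [ 0.001  0.001 -1.   ] q [ 0.61   0.285 -0.54   0.745 -0.     0.942] F [-1.4 -0.9  5.2] w 0.0104 gf 107.2
top 419 u [ 16.8 120. ] v [-30.2  30.9] rect [68.9  0.6] [ 63.7 106.3] 89.5 h top -41.9 slope [-3.85624450e-02 -4.40881595e+01]
scene 402 u [ 17.  121.8] v [-29.7  29. ] rect [70.6 -0.5] [ 60.6 109.9] 89.4 h top -42.4 slope [ -0.08993601 -42.7267786 ]
```

```bash
python3 -c "
from h import *
plan(((.4117,.2875,.142),4),((.454,-.062,.142),10),roll=0)
print()
s=read_state()
# with roll only in the last 10
import h
M=ypr(s);d=(np.array([.454,-.062,.142])-[.4117,.2875,.142])/10
for _ in range(10): print((M.inv().apply(d)*100).round(1)); M=M*R.from_euler('z',-2.67,degrees=True)"
```

```text
{"tx":-0.0,"ty":0.0,"tz":-1.9,"roll":0.0}
{"tx":-0.0,"ty":0.0,"tz":-1.9,"roll":0.0}
{"tx":-0.0,"ty":0.0,"tz":-1.9,"roll":0.0}
{"tx":-0.0,"ty":0.0,"tz":-1.9,"roll":0.0}
{"tx":-1.5,"ty":-3.2,"tz":-0.0,"roll":0.0}
{"tx":-1.5,"ty":-3.2,"tz":-0.0,"roll":0.0}
{"tx":-1.5,"ty":-3.2,"tz":-0.0,"roll":0.0}
{"tx":-1.5,"ty":-3.2,"tz":-0.0,"roll":0.0}
{"tx":-1.5,"ty":-3.2,"tz":-0.0,"roll":0.0}
{"tx":-1.5,"ty":-3.2,"tz":-0.0,"roll":0.0}
{"tx":-1.5,"ty":-3.2,"tz":-0.0,"roll":0.0}
{"tx":-1.5,"ty":-3.2,"tz":-0.0,"roll":0.0}
{"tx":-1.5,"ty":-3.2,"tz":-0.0,"roll":0.0}
{"tx":-1.5,"ty":-3.2,"tz":-0.0,"roll":0.0}

[-1.5 -3.2 -0. ]
[-1.4 -3.2 -0. ]
[-1.2 -3.3 -0. ]
[-1.1 -3.3 -0. ]
[-0.9 -3.4 -0. ]
[-0.8 -3.4 -0. ]
[-0.6 -3.5 -0. ]
[-0.4 -3.5 -0. ]
[-0.3 -3.5 -0. ]
[-0.1 -3.5 -0. ]
```

Request:
send_rows(commands=[{"jaw":1,"tx":0,"ty":0,"tz":-1.0,"roll":0},{"jaw":1,"tx":0,"ty":0,"tz":-2.0,"roll":0},{"jaw":1,"tx":0,"ty":0,"tz":-2.5,"roll":0},{"jaw":1,"tx":0,"ty":0,"tz":-2.2,"roll":0},{"jaw":1,"tx":-1.5,"ty":-3.2,"tz":0,"roll":-2.67},{"jaw":1,"tx":-1.4,"ty":-3.2,"tz":0,"roll":-2.67},{"jaw":1,"tx":-1.2,"ty":-3.3,"tz":0,"roll":-2.67},{"jaw":1,"tx":-1.1,"ty":-3.3,"tz":0,"roll":-2.67},{"jaw":1,"tx":-0.9,"ty":-3.4,"tz":0,"roll":-2.67},{"jaw":1,"tx":-0.8,"ty":-3.4,"tz":0,"roll":-2.67},{"jaw":1,"tx":-0.6,"ty":-3.5,"tz":0,"roll":-2.67},{"jaw":1,"tx":-0.4,"ty":-3.5,"tz":0,"roll":-2.67},{"jaw":1,"tx":-0.3,"ty":-3.5,"tz":0,"roll":-2.67},{"jaw":1,"tx":-0.1,"ty":-3.5,"tz":0,"roll":-2.67},{"jaw":1,"tx":0,"ty":0,"tz":0,"roll":0}])

```text
clock: 5.5
ee_pos: [0.4531, -0.0648, 0.1419]
eef_rot: [0.0, -0.065, 0.998, -0.001]
contact_force: [0.5, 0.7, -1.4]
grip_width: 0.0103
gripper_force: 108.0
```

```bash
python3 -c "
from wm import *
st();fork('w1')"
```

```text
t 5.5 p [ 0.4531 -0.0648  0.1419] yaw -172.56 tilt z [ 0.001 -0.002 -1.   ] q [-0.141  0.123 -0.543  0.904 -0.002 -0.271] F [ 0.5  0.7 -1.4] w 0.0103 gf 108.0
top 51 u [ 86.7 118.8] v [-29.9  19.6] rect [105.2  -5.5] [50.6 32. ] 82.9 h top nan slope None
scene 309 u [ 15.4 118.4] v [-26.8  25.2] rect [68.3 -0.9] [ 52.3 106.6] 89.6 h top -40.2 slope [  0.13905315 -47.96537742]
  return _methods._mean(a, axis=axis, dtype=dtype,
  ret = ret.dtype.type(ret / rcount)
```

```bash
python3 -c "
from wm import *
d,P=grab('scene');im=d['image'];s=read_state();g=np.array(s['ee_pos']);X=ypr(s).as_matrix();fx=-X[:,0];ly=np.array([-fx[1],fx[0],0])
q=P-g;u=q@fx*1e3;v=q@ly*1e3;h=q[...,2]*1e3
for lo in range(10,125,8):
  m=(u>lo)&(u<lo+8)&(abs(v)>16)&(abs(v)<25)&(h>-85)&(h<-25)
  l=m&(v>0);r=m&(v<0)
  print(lo+4,l.sum(),np.median(h[l]).round(1),r.sum(),np.median(h[r]).round(1))
c=cv2.resize(im[190:300,190:320],(780,600)[0:2],interpolation=cv2.INTER_CUBIC);cv2.imwrite('pics/w2.png',c)
" 2>/dev/null
```

```text
14 5 -42.1 5 -40.1
22 7 -38.9 8 -38.0
30 7 -40.4 7 -40.5
38 8 -39.6 7 -38.9
46 7 -38.0 6 -38.3
54 5 -39.2 8 -41.4
62 7 -40.8 5 -39.9
70 8 -41.9 7 -41.2
78 7 -42.2 8 -39.2
86 10 -44.3 8 -43.6
94 9 -47.6 8 -45.2
102 6 -49.2 12 -48.0
110 8 -51.1 7 -54.0
118 10 -56.6 9 -56.1
126 1 -53.9 2 -55.9
```

View pics/w2.png

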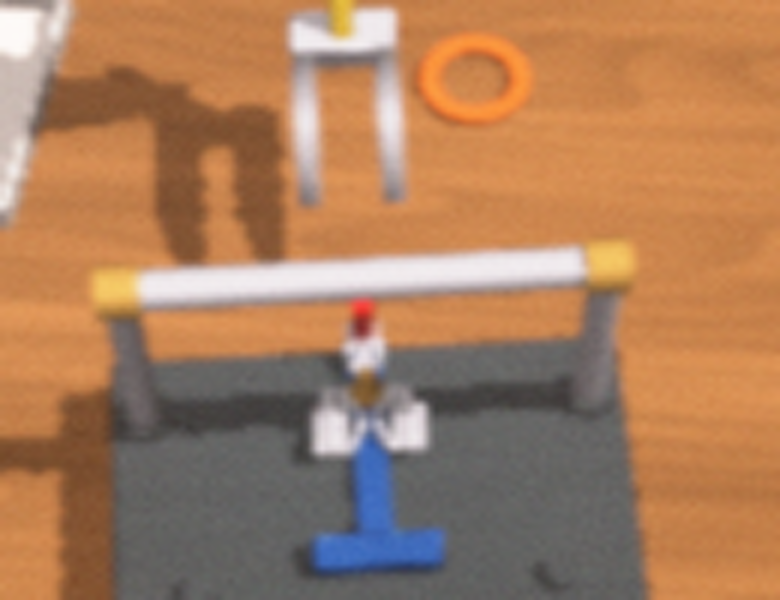

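```bash
python3 -c "
from h import *
plan(((.455,-.060,.103),3),((.4934,-.0554,.103),3))
print(np.array([.9911,.1331]))"
```

```text
{"tx":-0.1,"ty":0.0,"tz":1.3,"roll":0.0}
{"tx":-0.1,"ty":0.0,"tz":1.3,"roll":0.0}
{"tx":-0.1,"ty":0.0,"tz":1.3,"roll":0.0}
{"tx":-1.3,"ty":-0.0,"tz":-0.0,"roll":0.0}
{"tx":-1.3,"ty":-0.0,"tz":-0.0,"roll":0.0}
{"tx":-1.3,"ty":-0.0,"tz":-0.0,"roll":0.0}
[0.9911 0.1331]
```

Request:
send_rows(commands=[{"jaw":1,"tx":-0.1,"ty":0,"tz":1.3,"roll":-0.2},{"jaw":1,"tx":-0.1,"ty":0,"tz":1.3,"roll":0},{"jaw":1,"tx":-0.1,"ty":0,"tz":1.3,"roll":0},{"jaw":1,"tx":-1.3,"ty":0,"tz":0,"roll":0},{"jaw":1,"tx":-1.3,"ty":0,"tz":0,"roll":0},{"jaw":1,"tx":-1.3,"ty":0,"tz":0,"roll":0},{"jaw":1,"tx":0,"ty":0,"tz":0,"roll":0},{"jaw":1,"tx":0,"ty":0,"tz":0,"roll":0}])

```text
clock: 6.45
ee_pos: [0.495, -0.0555, 0.1026]
eef_rot: [0.0, -0.069, 0.998, -0.0]
contact_force: [0.6, -0.3, -3.7]
grip_width: 0.0105
gripper_force: 108.0
```

```bash
python3 -c "
from wm import *
st();d,P=grab('scene');im=d['image'];s=read_state();g=np.array(s['ee_pos'])
a=np.radians(7.65);e=np.array([np.cos(a),np.sin(a),0]);l=np.array([-e[1],e[0],0]);p=np.array([.673,-.0325,.049])
print('TCP in pin frame',((g-p)@e*1e3).round(1),((g-p)@l*1e3).round(1))
u=(P-p)@e*1e3;v=(P-p)@l*1e3;h=(P[...,2])*1e3
hsv=cv2.cvtColor(im,cv2.COLOR_BGR2HSV).astype(int)
for nm,m in (('tines',(u>-160)&(u<-52)&(abs(v)<45)&(h>40)&(h<75)&(hsv[...,1]<70)),('clipwings',(u>-5)&(u<32)&(abs(v)<30)&(h>48)&(h<75)&(hsv[...,1]<70)&(hsv[...,2]>120)),('strap',(u>12)&(u<60)&(abs(v)<15)&(h>45)&(h<55)&(hsv[...,1]>120)),('posts',(abs(u)<25)&(h>150))):
  print(nm,m.sum(),'u',np.percentile(u[m],[2,98]).round(1),'v',np.percentile(v[m],[2,98]).round(1),'h',np.percentile(h[m],[2,50,98]).round(1))
"
```

```text
t 6.45 p [ 0.495  -0.0555  0.1026] yaw -172.09 tilt z [ 0. -0. -1.] q [-0.112  0.235 -0.505  0.83  -0.    -0.25 ] F [ 0.6 -0.3 -3.7] w 0.0105 gf 108.0
TCP in pin frame -180.2 0.9
tines 242 u [-157.9  -60.2] v [-23.8  27. ] h [46.9 61.7 68. ]
clipwings 139 u [-3.  30.9] v [-22.9  26.3] h [49.1 55.1 61.9]
strap 43 u [24.8 58.2] v [-4.8  7.6] h [45.3 47.1 50.9]
posts 1582 u [-23.2  22.8] v [-109.7  689.6] h [154.5 199.1 223. ]
```

Request:
send_rows(commands=[{"jaw":1,"tx":-1.35,"ty":0,"tz":0,"roll":0.2},{"jaw":1,"tx":-1.35,"ty":0,"tz":0,"roll":0},{"jaw":1,"tx":-1.35,"ty":0,"tz":0,"roll":0},{"jaw":1,"tx":-1.0,"ty":0,"tz":0,"roll":0},{"jaw":1,"tx":-0.5,"ty":0,"tz":0,"roll":0},{"jaw":1,"tx":-0.5,"ty":0,"tz":0,"roll":0},{"jaw":1,"tx":-0.5,"ty":0,"tz":0,"roll":0},{"jaw":1,"tx":-0.5,"ty":0,"tz":0,"roll":0},{"jaw":1,"tx":-0.5,"ty":0,"tz":0,"roll":0}])

```text
clock: 7.4
ee_pos: [0.569, -0.0455, 0.1021]
eef_rot: [-0.0, -0.067, 0.998, -0.0]
contact_force: [-0.8, 0.8, -3.4]
grip_width: 0.0103
gripper_force: 108.0
```

```bash
python3 -c "
from wm import *
st();s=read_state();g=np.array(s['ee_pos'])
a=np.radians(7.65);e=np.array([np.cos(a),np.sin(a),0]);l=np.array([-e[1],e[0],0]);p=np.array([.673,-.0325,.049])
print('TCP in pin frame',((g-p)@e*1e3).round(1),((g-p)@l*1e3).round(1))"
```

```text
t 7.4 p [ 0.569  -0.0455  0.1021] yaw -172.33 tilt z [-0.001 -0.    -1.   ] q [-0.08   0.359 -0.333  0.88  -0.    -0.214] F [-0.8  0.8 -3.4] w 0.0103 gf 108.0
TCP in pin frame -104.8 0.9
```

Request:
send_rows(commands=[{"jaw":1,"tx":-0.5,"ty":0,"tz":0,"roll":0},{"jaw":1,"tx":-0.5,"ty":0,"tz":0,"roll":0},{"jaw":1,"tx":-0.5,"ty":0,"tz":0,"roll":0},{"jaw":1,"tx":-0.5,"ty":0,"tz":0,"roll":0},{"jaw":1,"tx":-0.5,"ty":0,"tz":0,"roll":0},{"jaw":1,"tx":-0.2,"ty":0,"tz":0,"roll":0},{"jaw":1,"tx":0,"ty":0,"tz":0,"roll":0}])

```text
clock: 8.1
ee_pos: [0.5962, -0.0419, 0.1022]
eef_rot: [-0.0, -0.067, 0.998, 0.0]
contact_force: [-1.6, 0.7, -1.7]
grip_width: 0.0104
gripper_force: 108.1
```

```bash
cat > pf.py <<'E'
from wm import *
a=np.radians(7.65);e=np.array([np.cos(a),np.sin(a),0]);l=np.array([-e[1],e[0],0]);p=np.array([.673,-.0325,.049])
def pos():
    st();g=np.array(read_state()['ee_pos']);print('TCP in pin frame',((g-p)@e*1e3).round(1),((g-p)@l*1e3).round(1))
def clip(save=None):
    for n in("scene","top"):
        d,P=grab(n);im=d["image"]
        if save: cv2.imwrite(f"pics/{save}_{n}.png",im)
        u=(P-p)@e*1e3;v=(P-p)@l*1e3;h=P[...,2]*1e3;hsv=cv2.cvtColor(im,cv2.COLOR_BGR2HSV).astype(int);H,S,V=[hsv[...,i] for i in range(3)]
        w=(abs(v)<32)&(u>-5)&(u<40)&(h>46)&(h<110)&(S<70)&(V>110)
        t=(abs(v)<40)&(u>-80)&(u<10)&(h>50)&(h<150)&(S>140)&((H<8)|(H>172))
        for nm,m in(("wings",w),("tab",t)):
            if m.sum()>2: print(n,nm,m.sum(),'u',np.percentile(u[m],[2,50,98]).round(1),'v',np.percentile(v[m],[2,50,98]).round(1),'h',np.percentile(h[m],[2,50,98]).round(1))
E
python3 -c "
from pf import *
pos();clip('c1')"
```

```text
t 8.1 p [ 0.5962 -0.0419  0.1022] yaw -172.32 tilt z [-0.  0. -1.] q [-0.07   0.404 -0.266  0.901  0.    -0.204] F [-1.6  0.7 -1.7] w 0.0104 gf 108.1
TCP in pin frame -77.4 0.9
scene wings 201 u [-4.2 18.7 36.5] v [-24.9  -1.1  26.7] h [47.2 75.1 86.3]
scene tab 13 u [-39.3 -33.9 -32.1] v [-2.5  0.5  3.5] h [66.1 76.1 82.8]
```

```bash
python3 -c "
import cv2;im=cv2.imread('pics/c1_scene.png');cv2.imwrite('pics/c1z.png',cv2.resize(im[225:295,205:300],(760,560),interpolation=cv2.INTER_CUBIC))"
```

```text
(no output)
```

View pics/c1z.png

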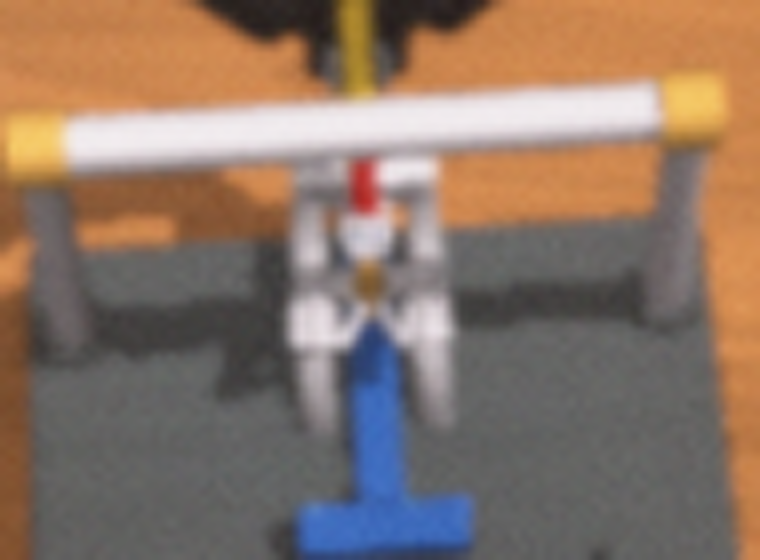

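Request:
send_rows(commands=[{"jaw":1,"tx":-0.2,"ty":0,"tz":0,"roll":0},{"jaw":1,"tx":-0.1,"ty":0,"tz":0,"roll":0},{"jaw":1,"tx":0,"ty":0,"tz":0,"roll":0},{"jaw":1,"tx":0,"ty":0,"tz":0,"roll":0}])

```text
clock: 8.6
ee_pos: [0.5987, -0.0416, 0.1022]
eef_rot: [-0.0, -0.067, 0.998, 0.0]
contact_force: [-4.2, -0.1, -2.6]
grip_width: 0.0104
gripper_force: 108.1
```

```bash
python3 -c "
from pf import *
pos();clip('c2')
d,P=grab('scene')
u=(P-p)@e*1e3;v=(P-p)@l*1e3;h=P[...,2]*1e3
for lo in range(-40,60,6):
  for nm,m in (('wing',(abs(v)>12)&(abs(v)<25)),('mid',abs(v)<6)):
    m=m&(u>lo)&(u<lo+6)&(h<140); print(lo+3,nm,np.round(np.sort(h[m])[[0,m.sum()//2,-1]],1) if m.sum()>2 else '',end='  ')
  print()
"
```

```text
t 8.6 p [ 0.5987 -0.0416  0.1022] yaw -172.32 tilt z [-0.  0. -1.] q [-0.069  0.408 -0.259  0.904 -0.    -0.203] F [-4.2 -0.1 -2.6] w 0.0104 gf 108.1
TCP in pin frame -74.8 0.9
scene wings 198 u [-3.6 18.3 37.1] v [-24.7   5.4  28. ] h [47.1 77.1 89.8]
scene tab 14 u [-37.8 -33.7 -27.7] v [-2.5  0.7  3.5] h [63.8 74.4 87.8]
-37 wing [58.1 63.2 68.1]  -37 mid [55.7 81.  88.2]  
-31 wing [39.2 61.  67.7]  -31 mid [47.8 67.5 80.6]  
-25 wing [38.7 61.9 65.5]  -25 mid [49.7 62.7 66.1]  
-19 wing [42.  60.6 62.6]  -19 mid [61.9 63.6 66.9]  
-13 wing [57.7 61.3 65. ]  -13 mid [65.8 68.8 70.9]  
-7 wing [42.3 58.7 65.1]  -7 mid [68.6 79.8 80.5]  
-1 wing [41.4 73.5 77.9]  -1 mid [61.6 81.7 84.2]  
5 wing [72.1 76.6 81.6]  5 mid [47.8 69.1 84.2]  
11 wing [38.8 80.4 82. ]  11 mid [42.5 48.9 77.9]  
17 wing [40.  81.6 87.1]  17 mid [43.9 46.4 84. ]  
23 wing [39.1 56.7 90.9]  23 mid [42.6 46.8 79.7]  
29 wing [37.2 54.  89.5]  29 mid [43.3 45.5 48.6]  
35 wing [37.5 49.2 52.7]  35 mid [44.  46.1 47.9]  
41 wing [36.2 45.4 50.1]  41 mid [40.2 46.4 48.6]  
47 wing [33.  41.  51.8]  47 mid [43.7 48.  50.2]  
53 wing [36.6 40.2 44.2]  53 mid [43.3 47.7 51. ]  
59 wing [35.5 40.3 45.9]  59 mid [44.3 46.8 50.7]
```

Request:
send_rows(commands=[{"jaw":1,"tx":0.3,"ty":0,"tz":0,"roll":0},{"jaw":1,"tx":0.7,"ty":0,"tz":0,"roll":0},{"jaw":1,"tx":1.0,"ty":0,"tz":0,"roll":0},{"jaw":1,"tx":1.0,"ty":0,"tz":0,"roll":0},{"jaw":1,"tx":1.0,"ty":0,"tz":0,"roll":0},{"jaw":1,"tx":1.0,"ty":0,"tz":0,"roll":0},{"jaw":1,"tx":1.5,"ty":0,"tz":0,"roll":0},{"jaw":1,"tx":2.0,"ty":0,"tz":0,"roll":0},{"jaw":1,"tx":2.5,"ty":0,"tz":0,"roll":0},{"jaw":1,"tx":2.5,"ty":0,"tz":0,"roll":0},{"jaw":1,"tx":0,"ty":0,"tz":0,"roll":0}])

```text
clock: 9.85
ee_pos: [0.4607, -0.0597, 0.1018]
eef_rot: [-0.002, -0.067, 0.998, 0.0]
contact_force: [-0.2, -0.0, -2.6]
grip_width: 0.0101
gripper_force: 108.1
```

```bash
cat >> pf.py <<'E'
def prof(n="scene",save=None):
    d,P=grab(n)
    if save: cv2.imwrite(f"pics/{save}.png",d["image"])
    u=(P-p)@e*1e3;v=(P-p)@l*1e3;h=P[...,2]*1e3
    for lo in range(-64,42,6):
        print(lo+3,end=' ')
        for nm,m in (('wing',(abs(v)>12)&(abs(v)<25)),('mid',abs(v)<6)):
            m=m&(u>lo)&(u<lo+6)&(h<140)&(h>52); print(nm,m.sum(),np.round(np.percentile(h[m],[5,50,95])) if m.sum()>2 else '',end='  ')
        print()
E
python3 -c "
from pf import *
pos();clip();prof(save='c3')
prof('top')
plan(((.41,.287,.142),8),((.4105,.288,.068),3),roll=0)
"
python3 -c "
import cv2;im=cv2.imread('pics/c3.png');cv2.imwrite('pics/c3z.png',cv2.resize(im[225:295,205:300],(760,560),interpolation=cv2.INTER_CUBIC))"
```

```text
t 9.85 p [ 0.4607 -0.0597  0.1018] yaw -172.37 tilt z [-0.004  0.    -1.   ] q [-0.129  0.181 -0.577  0.816 -0.    -0.262] F [-0.2 -0.  -2.6] w 0.0101 gf 108.1
TCP in pin frame -214.1 1.3
scene wings 138 u [-4.6 11.4 26.8] v [-24.9   3.7  27.4] h [47.2 73.4 83.4]
scene tab 16 u [-41.2 -38.3 -33.3] v [-2.4  0.8  3.9] h [63.1 70.6 82.5]
top wings 68 u [-4.3  4.1 10.8] v [-26.6  -4.9  25.3] h [46.8 71.9 77.3]
top tab 12 u [-55.9 -49.9 -41.7] v [-3.6 -0.6  3.4] h [75.4 89.5 97. ]
-61 wing 0   mid 0   
-55 wing 0   mid 0   
-49 wing 0   mid 0   
-43 wing 0   mid 5 [56. 71. 81.]  
-37 wing 0   mid 15 [59. 68. 83.]  
-31 wing 0   mid 7 [56. 59. 60.]  
-25 wing 0   mid 5 [57. 58. 59.]  
-19 wing 0   mid 5 [59. 62. 64.]  
-13 wing 1   mid 5 [63. 64. 68.]  
-7 wing 7 [65. 67. 71.]  mid 2   
-1 wing 10 [68. 70. 74.]  mid 7 [72. 81. 87.]  
5 wing 16 [70. 73. 77.]  mid 16 [61. 73. 84.]  
11 wing 11 [73. 75. 77.]  mid 7 [53. 66. 73.]  
17 wing 17 [73. 77. 81.]  mid 2   
23 wing 15 [76. 80. 83.]  mid 0   
29 wing 5 [77. 79. 82.]  mid 0   
35 wing 0   mid 0   
41 wing 0   mid 1   
-61 wing 0   mid 0
[... 330 characters left out ...]
 
-1 wing 13 [64. 71. 77.]  mid 10 [65. 83. 87.]  
5 wing 17 [68. 71. 77.]  mid 3 [68. 73. 75.]  
11 wing 7 [68. 72. 78.]  mid 3 [67. 70. 75.]  
17 wing 0   mid 0   
23 wing 0   mid 0   
29 wing 0   mid 0   
35 wing 0   mid 0   
41 wing 0   mid 0   
{"tx":0.1,"ty":4.4,"tz":-0.5,"roll":0.0}
{"tx":0.1,"ty":4.4,"tz":-0.5,"roll":0.0}
{"tx":0.1,"ty":4.4,"tz":-0.5,"roll":0.0}
{"tx":0.1,"ty":4.4,"tz":-0.5,"roll":0.0}
{"tx":0.1,"ty":4.4,"tz":-0.5,"roll":0.0}
{"tx":0.1,"ty":4.4,"tz":-0.5,"roll":0.0}
{"tx":0.1,"ty":4.4,"tz":-0.5,"roll":0.0}
{"tx":0.1,"ty":4.4,"tz":-0.5,"roll":0.0}
{"tx":-0.0,"ty":0.0,"tz":2.5,"roll":0.0}
{"tx":-0.0,"ty":0.0,"tz":2.5,"roll":0.0}
{"tx":-0.0,"ty":0.0,"tz":2.5,"roll":0.0}
```

View pics/c3z.png

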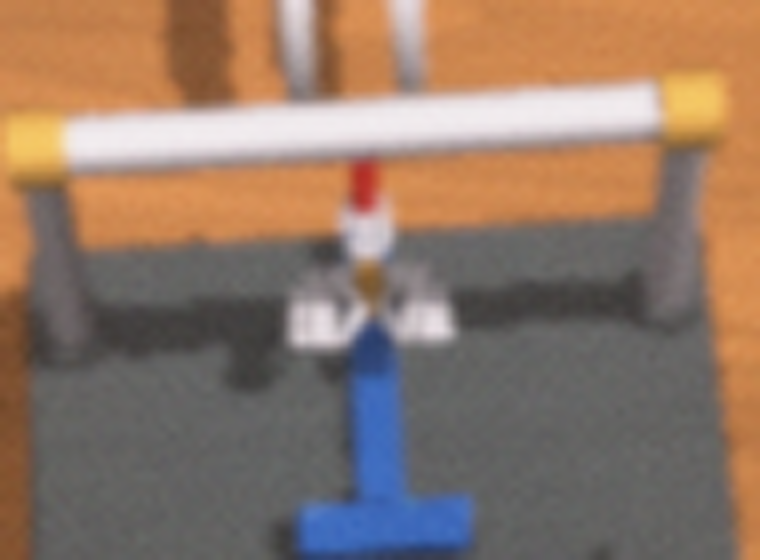

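The clip sits raised on the nose, nose up and tail down, with the red tab at (365,185) leaning back from the pipe. That allows a straight-down grip. The wedge goes back first.

```bash
python3 -c "
from h import *
s=read_state();M=ypr(s);d=(np.array([.4117,.2875,.142])-s['ee_pos'])/10
for _ in range(10): print((M.inv().apply(d)*100).round(1)); M=M*R.from_euler('z',2.67,degrees=True)"
```

```text
[ 0.1  3.5 -0.4]
[ 0.2  3.5 -0.4]
[ 0.4  3.5 -0.4]
[ 0.6  3.5 -0.4]
[ 0.7  3.4 -0.4]
[ 0.9  3.4 -0.4]
[ 1.   3.4 -0.4]
[ 1.2  3.3 -0.4]
[ 1.3  3.2 -0.4]
[ 1.5  3.2 -0.4]
```

Request:
send_rows(commands=[{"jaw":1,"tx":0.1,"ty":3.5,"tz":-0.4,"roll":2.67},{"jaw":1,"tx":0.2,"ty":3.5,"tz":-0.4,"roll":2.67},{"jaw":1,"tx":0.4,"ty":3.5,"tz":-0.4,"roll":2.67},{"jaw":1,"tx":0.6,"ty":3.5,"tz":-0.4,"roll":2.67},{"jaw":1,"tx":0.7,"ty":3.4,"tz":-0.4,"roll":2.67},{"jaw":1,"tx":0.9,"ty":3.4,"tz":-0.4,"roll":2.67},{"jaw":1,"tx":1.0,"ty":3.4,"tz":-0.4,"roll":2.67},{"jaw":1,"tx":1.2,"ty":3.3,"tz":-0.4,"roll":2.67},{"jaw":1,"tx":1.3,"ty":3.2,"tz":-0.4,"roll":2.67},{"jaw":1,"tx":1.5,"ty":3.2,"tz":-0.4,"roll":2.67},{"jaw":1,"tx":0,"ty":0,"tz":2.5,"roll":0},{"jaw":1,"tx":0,"ty":0,"tz":2.5,"roll":0},{"jaw":1,"tx":0,"ty":0,"tz":1.0,"roll":0},{"jaw":1,"tx":0,"ty":0,"tz":0.5,"roll":0},{"jaw":1,"tx":0,"ty":0,"tz":0,"roll":0}])

```text
clock: 11.55
ee_pos: [0.4116, 0.2873, 0.0771]
eef_rot: [-0.0, 0.165, 0.986, -0.0]
contact_force: [0.4, -0.0, -1.8]
grip_width: 0.0104
gripper_force: 108.2
```

```bash
python3 -c "
from wm import *
st();fork()
plan(((.4117,.2875,.066),2))"
```

```text
t 11.55 p [0.4116 0.2873 0.0771] yaw 160.96 tilt z [-0. -0. -1.] q [ 0.609  0.271 -0.525  0.775  0.     0.942] F [ 0.4 -0.  -1.8] w 0.0104 gf 108.2
top 403 u [ 16.  119.6] v [-29.6  33.6] rect [67.9  2.3] [106.6  64.7] 0.9 h top -42.1 slope [-3.40367355e-02 -4.48052606e+01]
scene 382 u [ 15.3 119.6] v [-30.6  29.2] rect [68.1 -0.8] [106.5  62.2] 0.7 h top -41.8 slope [ -0.18126516 -40.90484426]
{"tx":0.0,"ty":-0.0,"tz":0.6,"roll":0.0}
{"tx":0.0,"ty":-0.0,"tz":0.6,"roll":0.0}
```

Request:
send_rows(commands=[{"jaw":1,"tx":0,"ty":0,"tz":0.6,"roll":0},{"jaw":1,"tx":0,"ty":0,"tz":0.55,"roll":0},{"jaw":1,"tx":0,"ty":0,"tz":0,"roll":0},{"jaw":0.6,"tx":0,"ty":0,"tz":0,"roll":0},{"jaw":0.6,"tx":0,"ty":0,"tz":0,"roll":0},{"jaw":0.4,"tx":0,"ty":0,"tz":0,"roll":0},{"jaw":0.4,"tx":0,"ty":0,"tz":0,"roll":0},{"jaw":0.4,"tx":0,"ty":0,"tz":-2.5,"roll":0},{"jaw":0.4,"tx":0,"ty":0,"tz":-4,"roll":0},{"jaw":0.4,"tx":0,"ty":0,"tz":-4,"roll":0}])

```text
clock: 12.65
ee_pos: [0.4108, 0.287, 0.1716]
eef_rot: [-0.001, 0.165, 0.986, -0.001]
contact_force: [0.7, 0.1, 0.7]
grip_width: 0.0511
gripper_force: 0.0
```

```bash
python3 -c "
from pf import *
st()
d,P=grab('scene');im=d['image'];X,Y,Z=[P[...,i] for i in range(3)]
hsv=cv2.cvtColor(im,cv2.COLOR_BGR2HSV).astype(int)
f=P[(X>.38)&(X<.55)&(Y>.19)&(Y<.34)&(Z>.0075)&(Z<.03)&(hsv[...,1]<70)&(hsv[...,2]>70)]
print(len(f),cv2.minAreaRect((f[:,:2]*1000).astype(np.float32)),np.percentile(f[:,2],[5,50,95]))
clip();prof('top')
# hover pose: pin frame u=-55 ,v=0.7
g=p+e*-.055+l*.0008;print(g)
s=read_state();M=ypr(s);t=np.array([g[0],g[1],.19])-e*.10; t[2]=.19; d=(t-s['ee_pos'])/10
for _ in range(10): print((M.inv().apply(d)*100).round(1)); M=M*R.from_euler('z',-2.67,degrees=True)"
```

```text
t 12.65 p [0.4108 0.287  0.1716] yaw 160.98 tilt z [-0.001 -0.001 -1.   ] q [ 0.61   0.177 -0.404  0.991  0.     0.942] F [0.7 0.1 0.7] w 0.0511 gf 0.0
316 ((466.2521057128906, 267.14886474609375), (60.0244140625, 130.29681396484375), 70.59705352783203) [0.00801899 0.02278033 0.02817779]
scene wings 137 u [-4.  11.4 26.8] v [-24.9   3.8  27.4] h [48.  73.8 83.3]
scene tab 17 u [-40.4 -37.9 -33.8] v [-2.4  0.9  3.9] h [60.5 70.7 84.5]
top wings 67 u [-3.6  4.2 14.6] v [-27.   -2.5  25.3] h [47.6 70.5 85.7]
top tab 12 u [-54.6 -50.2 -42.6] v [-3.7 -0.6  3.4] h [83.  88.  91.3]
-61 wing 0   mid 0   
-55 wing 0   mid 4 [82. 87. 93.]  
-49 wing 0   mid 5 [83. 91. 92.]  
-43 wing 0   mid 7 [65. 86. 92.]  
-37 wing 0   mid 5 [60. 63. 67.]  
-31 wing 0   mid 7 [55. 59. 64.]  
-25 wing 0   mid 4 [57. 62. 63.]  
-19 wing 0   mid 9 [57. 60. 68.]  
-13 wing 0   mid 6 [58. 61. 68.]  
-7 wing 12 [64. 68. 72.]  mid 9 [63. 67. 81.]  
-1 wing 13 [64. 71. 75.]  mid 10 [67. 84. 87.]  
5 wing 17 [65. 72. 77.]  mid 3 [68. 72. 76.]  
11 wing 7 [72. 76. 78.]  mid 4 [57. 70. 73.]  
17 wing 0   mid 0   
23 wing 0   mid 0   
29 wing 0   mid 0   
35 wing 0   mid 0   
41 wing 0   mid 1   
[ 0.61838302 -0.03902879  0.049     ]
[-2.1 -2.9 -0.2]
[-2.  -3.  -0.2]
[-1.8 -3.1 -0.2]
[-1.7 -3.1 -0.2]
[-1.6 -3.2 -0.2]
[-1.4 -3.3 -0.2]
[-1.2 -3.3 -0.2]
[-1.1 -3.4 -0.2]
[-0.9 -3.4 -0.2]
[-0.8 -3.5 -0.2]
```

Request:
send_rows(commands=[{"jaw":0.4,"tx":-2.1,"ty":-2.9,"tz":-0.2,"roll":-2.67},{"jaw":0.4,"tx":-2.0,"ty":-3.0,"tz":-0.2,"roll":-2.67},{"jaw":0.4,"tx":-1.8,"ty":-3.1,"tz":-0.2,"roll":-2.67},{"jaw":0.4,"tx":-1.7,"ty":-3.1,"tz":-0.2,"roll":-2.67},{"jaw":0.4,"tx":-1.6,"ty":-3.2,"tz":-0.2,"roll":-2.67},{"jaw":0.4,"tx":-1.4,"ty":-3.3,"tz":-0.2,"roll":-2.67},{"jaw":0.4,"tx":-1.2,"ty":-3.3,"tz":-0.2,"roll":-2.67},{"jaw":0.4,"tx":-1.1,"ty":-3.4,"tz":0,"roll":-2.67},{"jaw":0.4,"tx":-0.9,"ty":-3.4,"tz":1,"roll":-2.67},{"jaw":0.4,"tx":-0.8,"ty":-3.5,"tz":2,"roll":-2.67},{"jaw":0.4,"tx":0,"ty":0,"tz":3.5,"roll":0},{"jaw":0.4,"tx":0,"ty":0,"tz":3.0,"roll":0},{"jaw":0.4,"tx":0,"ty":0,"tz":0,"roll":0}])

```text
clock: 14.15
ee_pos: [0.513, -0.0529, 0.0846]
eef_rot: [-0.005, -0.067, 0.998, 0.001]
contact_force: [-0.5, 0.8, -0.6]
grip_width: 0.0511
gripper_force: 0.0
```

```bash
python3 -c "
from pf import *
pos(); g=p+e*-.055+l*.0008; plan(((g[0],g[1],.082),5))"
```

```text
t 14.15 p [ 0.513  -0.0529  0.0846] yaw -172.37 tilt z [-0.01   0.001 -1.   ] q [-0.103  0.293 -0.475  0.813  0.    -0.236] F [-0.5  0.8 -0.6] w 0.0511 gf 0.0
TCP in pin frame -161.3 1.1
{"tx":-2.1,"ty":-0.0,"tz":0.0,"roll":0.0}
{"tx":-2.1,"ty":-0.0,"tz":0.0,"roll":0.0}
{"tx":-2.1,"ty":-0.0,"tz":0.0,"roll":0.0}
{"tx":-2.1,"ty":-0.0,"tz":0.0,"roll":0.0}
{"tx":-2.1,"ty":-0.0,"tz":0.0,"roll":0.0}
```

Request:
send_rows(commands=[{"jaw":0.4,"tx":-2.5,"ty":0,"tz":0,"roll":0},{"jaw":0.4,"tx":-2.5,"ty":0,"tz":0.1,"roll":0},{"jaw":0.4,"tx":-2.0,"ty":0,"tz":0.1,"roll":0},{"jaw":0.4,"tx":-2.0,"ty":0,"tz":0,"roll":0},{"jaw":0.4,"tx":-1.5,"ty":0,"tz":0,"roll":0},{"jaw":0.4,"tx":0,"ty":0,"tz":0,"roll":0},{"jaw":0.4,"tx":0,"ty":0,"tz":0,"roll":0}])

```text
clock: 14.85
ee_pos: [0.6215, -0.0386, 0.088]
eef_rot: [-0.0, -0.067, 0.998, -0.0]
contact_force: [-0.3, 0.6, 0.6]
grip_width: 0.051
gripper_force: 0.0
```

```bash
python3 -c "
from pf import *
pos(); clip('c4')
im=cv2.imread('pics/c4_scene.png');cv2.imwrite('pics/c4z.png',cv2.resize(im[200:290,195:305],(770,630)[0:1]+(590,),interpolation=cv2.INTER_CUBIC))"
```

```text
t 14.85 p [ 0.6215 -0.0386  0.088 ] yaw -172.29 tilt z [-0.001 -0.    -1.   ] q [-0.062  0.46  -0.215  0.897 -0.    -0.197] F [-0.3  0.6  0.6] w 0.051 gf 0.0
TCP in pin frame -51.9 0.8
scene wings 134 u [-4.  11.1 27.2] v [-24.9   3.8  27.5] h [49.1 73.7 83.4]
scene tab 15 u [-41.3 -38.6 -35.8] v [-2.2  0.9  3.9] h [59.2 72.7 82.3]
```

View pics/c4z.png

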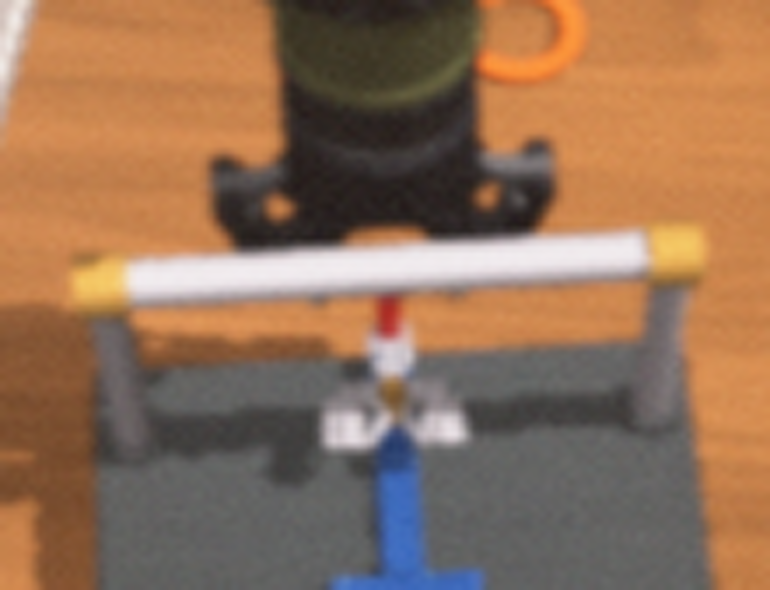

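The open fingers straddle the red tab at (388,315), and the body is clear of the pipe. I'll lower a little and close.

Request:
send_rows(commands=[{"jaw":0.4,"tx":0.2,"ty":0,"tz":0.6,"roll":0},{"jaw":0.4,"tx":0,"ty":0,"tz":0,"roll":0},{"jaw":0.7,"tx":0,"ty":0,"tz":0,"roll":0},{"jaw":1,"tx":0,"ty":0,"tz":0,"roll":0},{"jaw":1,"tx":0,"ty":0,"tz":0,"roll":0},{"jaw":1,"tx":0,"ty":0,"tz":0,"roll":0},{"jaw":1,"tx":0,"ty":0,"tz":0,"roll":0},{"jaw":1,"tx":0,"ty":0,"tz":0,"roll":0}], newtons=60)

```text
clock: 15.75
ee_pos: [0.62, -0.0393, 0.082]
eef_rot: [0.0, -0.067, 0.998, -0.0]
contact_force: [-0.3, -0.8, 1.9]
grip_width: 0.0081
gripper_force: 58.5
```

```bash
python3 -c "
from pf import *
pos(); clip()"
```

```text
t 15.75 p [ 0.62   -0.0393  0.082 ] yaw -172.32 tilt z [ 0. -0. -1.] q [-0.063  0.462 -0.226  0.882 -0.    -0.197] F [-0.3 -0.8  1.9] w 0.0081 gf 58.5
TCP in pin frame -53.4 0.4
scene wings 139 u [-4.4 12.  26.6] v [-24.9   3.9  28.4] h [48.1 73.6 83.7]
scene tab 14 u [-41.5 -38.4 -33.2] v [-2.4  0.7  3.9] h [61.5 69.  77.8]
```

Request:
send_rows(commands=[{"jaw":1,"tx":0,"ty":0,"tz":-0.5,"roll":0},{"jaw":1,"tx":0,"ty":0,"tz":-0.8,"roll":0},{"jaw":1,"tx":0,"ty":0,"tz":-0.8,"roll":0},{"jaw":1,"tx":0,"ty":0,"tz":-0.8,"roll":0},{"jaw":1,"tx":0,"ty":0,"tz":-0.8,"roll":0},{"jaw":1,"tx":0,"ty":0,"tz":-0.8,"roll":0},{"jaw":1,"tx":0,"ty":0,"tz":0,"roll":0}])

```text
clock: 16.55
ee_pos: [0.6209, -0.0393, 0.1285]
eef_rot: [0.001, -0.067, 0.998, -0.0]
contact_force: [0.6, 0.2, -0.8]
grip_width: 0.0087
gripper_force: 58.5
```

```bash
python3 -c "
from pf import *
pos(); clip()"
```

```text
t 16.55 p [ 0.6209 -0.0393  0.1285] yaw -172.32 tilt z [ 0.002 -0.    -1.   ] q [-0.063  0.422 -0.173  0.974  0.    -0.197] F [ 0.6  0.2 -0.8] w 0.0087 gf 58.5
TCP in pin frame -52.5 0.2
scene wings 6 u [-3.6  0.1  2.1] v [-4.   3.   9.4] h [61.2 80.3 82.9]
scene tab 10 u [-53.2 -45.9 -42.1] v [-3.6 -0.6  2.4] h [133.  137.5 147.8]
```

```bash
python3 -c "
from pf import *
s=read_state();g=np.array(s['ee_pos']);b=g-e*.14
plan((b,4),((.4295,-.2934,.13),7),((.4295,-.2934,.045),4))"
```

```text
{"tx":3.5,"ty":0.0,"tz":-0.0,"roll":0.0}
{"tx":3.5,"ty":0.0,"tz":-0.0,"roll":0.0}
{"tx":3.5,"ty":0.0,"tz":-0.0,"roll":0.0}
{"tx":3.5,"ty":0.0,"tz":-0.0,"roll":0.0}
{"tx":1.2,"ty":-3.2,"tz":-0.0,"roll":0.0}
{"tx":1.2,"ty":-3.2,"tz":-0.0,"roll":0.0}
{"tx":1.2,"ty":-3.2,"tz":-0.0,"roll":0.0}
{"tx":1.2,"ty":-3.2,"tz":-0.0,"roll":0.0}
{"tx":1.2,"ty":-3.2,"tz":-0.0,"roll":0.0}
{"tx":1.2,"ty":-3.2,"tz":-0.0,"roll":0.0}
{"tx":1.2,"ty":-3.2,"tz":-0.0,"roll":0.0}
{"tx":0.0,"ty":0.0,"tz":2.1,"roll":0.0}
{"tx":0.0,"ty":0.0,"tz":2.1,"roll":0.0}
{"tx":0.0,"ty":0.0,"tz":2.1,"roll":0.0}
{"tx":0.0,"ty":0.0,"tz":2.1,"roll":0.0}
```

Request:
send_rows(commands=[{"jaw":1,"tx":1.5,"ty":0,"tz":-0.1,"roll":0},{"jaw":1,"tx":2.5,"ty":0,"tz":0,"roll":0},{"jaw":1,"tx":3.5,"ty":0,"tz":0,"roll":0},{"jaw":1,"tx":3.5,"ty":0,"tz":0,"roll":0},{"jaw":1,"tx":3.0,"ty":0,"tz":0,"roll":0},{"jaw":1,"tx":1.2,"ty":-3.2,"tz":0,"roll":0},{"jaw":1,"tx":1.2,"ty":-3.2,"tz":0,"roll":0},{"jaw":1,"tx":1.2,"ty":-3.2,"tz":0,"roll":0},{"jaw":1,"tx":1.2,"ty":-3.2,"tz":0,"roll":0},{"jaw":1,"tx":1.2,"ty":-3.2,"tz":0,"roll":0},{"jaw":1,"tx":1.2,"ty":-3.2,"tz":0,"roll":0},{"jaw":1,"tx":1.2,"ty":-3.2,"tz":0,"roll":0},{"jaw":1,"tx":0,"ty":0,"tz":1.5,"roll":0},{"jaw":1,"tx":0,"ty":0,"tz":0,"roll":0}])

```text
clock: 18.05
ee_pos: [0.4262, -0.2911, 0.111]
eef_rot: [-0.001, -0.066, 0.998, 0.001]
contact_force: [-0.5, 0.7, -1.5]
grip_width: 0.0089
gripper_force: 58.6
```

```bash
python3 -c "
from pf import *
st();d,P=grab('scene');s=read_state();g=np.array(s['ee_pos']);f=-ypr(s).as_matrix()[:,0];l2=np.array([-f[1],f[0],0])
q=P-g;u=q@f*1e3;v=q@l2*1e3;h=P[...,2]*1e3
m=(abs(v)<35)&(u>-30)&(u<110)&(h>40)&(h<150)
for lo in range(-24,100,8):
  k=m&(u>lo)&(u<lo+8);print(lo+4,k.sum(),np.percentile(h[k],[2,50,98]).round() if k.sum()>2 else '')
cv2.imwrite('pics/c5.png',cv2.resize(d['image'][160:260,100:240],(770,550),interpolation=cv2.INTER_CUBIC))"
```

```text
t 18.05 p [ 0.4262 -0.2911  0.111 ] yaw -172.44 tilt z [-0.003  0.002 -1.   ] q [-0.599  0.26  -0.45   0.864  0.    -0.731] F [-0.5  0.7 -1.5] w 0.0089 gf 58.6
-20 0 
-12 7 [115. 140. 148.]
-4 14 [115. 143. 150.]
4 54 [100. 123. 149.]
12 92 [ 90. 133. 149.]
20 17 [ 83.  91. 101.]
28 11 [84. 87. 90.]
36 6 [88. 90. 92.]
44 10 [92. 96. 98.]
52 18 [ 94.  97. 104.]
60 25 [ 97. 101. 106.]
68 20 [ 99. 104. 109.]
76 24 [102. 106. 111.]
84 5 [109. 110. 111.]
92 0 
100 0
```

View pics/c5.png

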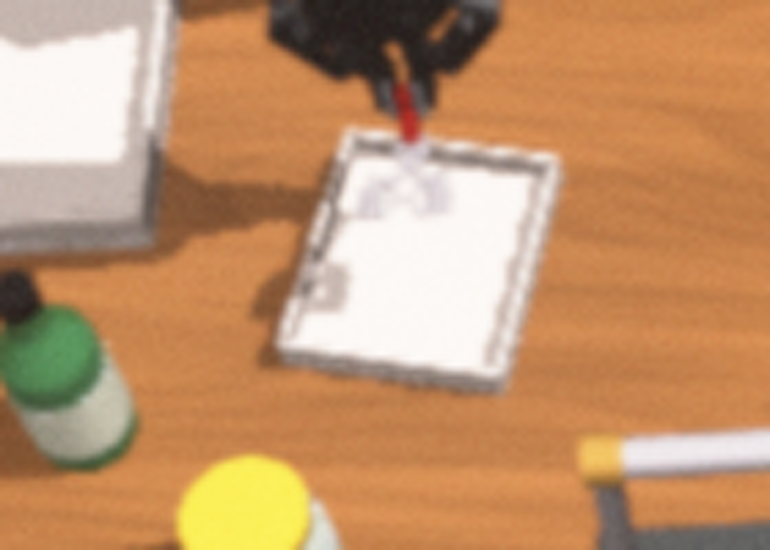

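Request:
send_rows(commands=[{"jaw":1,"tx":-1.0,"ty":0.1,"tz":2.0,"roll":0},{"jaw":1,"tx":-0.2,"ty":0,"tz":2.5,"roll":0},{"jaw":1,"tx":0,"ty":0,"tz":1.5,"roll":0},{"jaw":1,"tx":0,"ty":0,"tz":0.8,"roll":0},{"jaw":1,"tx":0,"ty":0,"tz":0,"roll":0},{"jaw":0.6,"tx":0,"ty":0,"tz":0,"roll":0},{"jaw":0.6,"tx":0,"ty":0,"tz":0,"roll":0},{"jaw":0.5,"tx":0,"ty":0,"tz":0,"roll":0},{"jaw":0.5,"tx":0,"ty":0,"tz":0,"roll":0},{"jaw":0.5,"tx":0,"ty":0,"tz":-2.5,"roll":0},{"jaw":0.5,"tx":0,"ty":0,"tz":-4,"roll":0},{"jaw":0.5,"tx":0,"ty":0,"tz":-4,"roll":0},{"jaw":0.5,"tx":0,"ty":0,"tz":-3,"roll":0},{"jaw":0.5,"tx":0,"ty":0,"tz":0,"roll":0},{"jaw":0.5,"tx":0,"ty":0,"tz":0,"roll":0},{"jaw":0.5,"tx":0,"ty":0,"tz":0,"roll":0}])

```text
clock: 19.7
ee_pos: [0.4389, -0.2881, 0.1787]
eef_rot: [-0.001, -0.067, 0.998, 0.001]
contact_force: [-1.0, 0.4, -0.1]
grip_width: 0.0426
gripper_force: 0.0
```

```bash
python3 -c "
from pf import *
st();d,P=grab('scene')
X,Y,Z=[P[...,i] for i in range(3)];im=d['image'];hsv=cv2.cvtColor(im,cv2.COLOR_BGR2HSV).astype(int)
t=P[(X>.38)&(X<.58)&(Y>-.37)&(Y<-.2)&(Z<.08)&(hsv[...,1]>140)&((hsv[...,0]<8)|(hsv[...,0]>172))]
print('tab',len(t),t.mean(0),t.min(0),t.max(0))
f=P[(X>.38)&(X<.55)&(Y>.19)&(Y<.34)&(Z>.0075)&(Z<.03)&(hsv[...,1]<70)&(hsv[...,2]>70)]
print('fork',cv2.minAreaRect((f[:,:2]*1000).astype(np.float32))[0],np.percentile(f[:,2],[5,50,95]))
cv2.imwrite('pics/c6.png',np.hstack([cv2.resize(im[170:250,130:220],(390,346)),cv2.resize(im[175:245,315:394],(390,346))]))"
```

```text
t 19.7 p [ 0.4389 -0.2881  0.1787] yaw -172.32 tilt z [-0.001  0.001 -1.   ] q [-0.581  0.215 -0.34   1.018 -0.    -0.715] F [-1.   0.4 -0.1] w 0.0426 gf 0.0
tab 8 [ 0.45994766 -0.28567814  0.03694528] [ 0.45708954 -0.28781113  0.01765337] [ 0.46361385 -0.28403219  0.04568537]
fork (472.2094421386719, 266.67681884765625) [0.00885815 0.02295235 0.02857437]
```

View pics/c6.png

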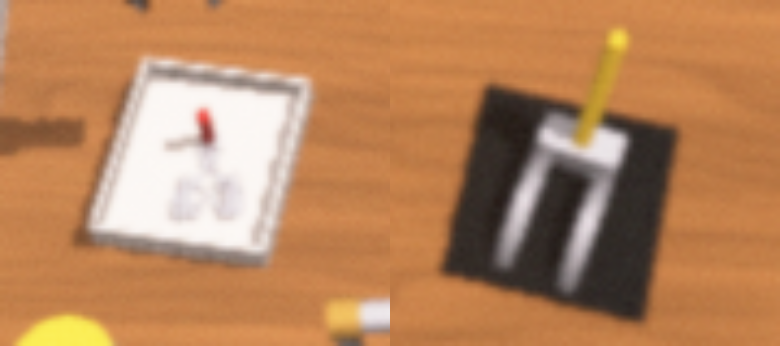

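The clip lies flat in the tray, with its tab upright at (205,125), and the wedge lies flat on its mat. The arm touches nothing.

```bash
python3 -c "
from cell import *
print(job_done())"
```

```text
the job is handed in; nothing more can be done
None
```

The job is handed in, with no verdict returned. The wedge spread the clip and lifted it onto the pin's nose. The wedge is now flat on its black mat, the clip is in the small white tray (lifted off by its red tab), and the bottles, jar and beaker were left alone.

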